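Lock a demo tablet into its counter holder

ROBOT

A 6-joint arm with a two-finger parallel gripper is mounted at the origin on the work surface. World frame = base frame: x ahead of the robot, y to its left, z up, the work surface at z = 0. Lengths are in mm, angles in rad, forces in N, time in s.
With the tool pointing down it reaches from about 400 to 925 mm from the base axis. Payload 12.5 kg.
Tool frame: the origin (TCP) lies midway between the tips of the shut fingers; the grasp point (between the pads) lies 19 mm behind it; z points along the fingers, y is the line along which they close (so a half turn about z gives the same grasp; the last joint's range is limited). The gripper opens to 95 mm and grips with 3 to 60 N. Pads are 20 mm wide; open, the fingers measure 119 mm over their backs; the gripper's body (75 mm by 180 mm) begins 59 mm behind the grasp point.
Start: joints at [-1.266, 0.491, 1.559, -0, 1.092, -0.106], TCP at [249.613, -573.01, 214.661] pointing down, gripper open.
Joint ranges: [-3.1, 3.1], [-0.84, 2.19], [0.05, 2.79], [-1.13, 4.28], [0.06, 2.93], [-2.69, 2.69]. Speed limits (rad/s): [2.22, 2.22, 2.79, 3.14, 3.14, 3.14].

INTERFACE

Orientations are given as [roll, pitch, yaw] about the fixed x, y, z axes, in that order (R = Rz(yaw) Ry(pitch) Rx(roll)).
In Python, from cell import state, read_camera, camera_info, env gives the robot as it stands.
- The arm moves only by the tool move_arm, never from a script. Its argument "commands" is a list of rows, each a list of 3 entries, a list of its own where there are three numbers: the shift along the world's x, y, z in cm, then the turn, a rotation vector about the world's x, y, z in degrees, then the opening, from 0 (shut) to 1 (fully open). A call has 1 to 10 rows; each row shifts and turns the commanded pose from where the row before left it; what a row does not reach is not made up. A row lasts 1/10 s, in which the tool goes at most 50 mm and 8.59 degrees, less where a joint would pass 70% of its speed; a pose out of reach is approached as far as the arm can. A call with a gripper value outside its range is refused whole. The fingers move at their own pace and stop on an object; the grip force is fixed at half the most. Time passes only in rows, so rows that do not move let the fingers close. It gives the time, the measured TCP pose, the force, the opening and the grip force at its end, in the units of the state.
- state(): the state, without advancing time (a new reading comes with each control period).
- read_camera(name): name is "side" or "top" or "wrist"; returns the picture (400x640x3 uint8, blue, green, red); there is no depth.
- camera_info(name): a dict with "K" (3x3 intrinsics, pixels), "cam_to_world" (4x4, takes a point from camera to world coordinates). Camera axes: x right, y down, z forward; pixel columns grow to the right and rows downward; lengths in mm; the calibration is good to about 2 mm. A picture is of the moment at which its call begins: read the wrist's pose just before it. camera_info takes no time and is no camera call; for the wrist camera it gives the pose at the moment of the call.
- env.job_done(): hands the job in; it is judged then, once.
The state is a dict: "t": time; "joints": joint angles; "qvel": joint speeds; "tau": joint torques, N m; "eef_pos": TCP position; "tcp_rot": TCP orientation; "ft_force": force on the tool from outside, world axes, zero at the start; "moment": the same for the moment, N m; "opening": opening from 0.0 (shut) to 1.0 (fully open); "grip_force": force on a finger pad.
Only numpy, scipy, OpenCV 4.12 (cv2) and the standard library are available. Lean on these libraries where they do the work, as an engineer would, in place of code of your own. Each camera call takes 0.05 s, during which the arm holds its last target. There are 200 camera calls.

TASK

Lock the demo tablet into its holder on the counter: first turn the open turnbutton right round so that it lies square across the tablet's edge. Then pull up the knob of the sliding jaw's lock plunger, slide the jaw one hole towards the tablet and let the pin go fully home in that hole. Finish while still holding the knob with the pin home, so that I can tighten the clamp screw; leave the tablet lying in place and the other things on the counter alone.

Things in the scene. Friction and masses are not known exactly. Their poses are not given: they have to be found in the camera images.
- holder: tablet holder, fixed: steel foot plate 150 x 375 mm. Origin on the counter (z 0) under the tablet's middle, z up; y runs along its holed square tube (20 mm, top at 39 mm) from the fixed jaw (y -110 mm) past the tablet to the sliding jaw. Holes every 25 mm. Turnbuttons on posts at x -79 (the open one) and x +79 mm (already across the tablet, fixed), y -15 mm
- latch (a joint): angle of the open turnbutton (rad): 0 = bar along the holder's -y, beside the tablet; 1.57 = bar along the holder's +x, across the tablet's edge, at its stop. Grows counter-clockwise seen from above, starts between 0 and 0.45, has light friction (0.04 N m) and stays where it is left
- latch_fin (a point): on the vertical pivot axis of the open turnbutton, half-way up its thumb fin, 69 mm above the counter; its x axis is across the bar. The fin is an upright wing 10 mm thick, 58 to 80 mm above the counter, along the bar from 14 mm behind the pivot to 34 mm ahead of it. Under it: bar 12 mm wide, 52 to 58 mm high up, 37 mm long from the pivot; hub 18 mm across, top at 60 mm
- jaw (a joint): travel of the sliding jaw (m): 0 = parked at its first hole (holder y 167 mm), 0.025 = at the next hole towards the tablet (y 142 mm), where its lip reaches 7 mm over the tablet's end; grows along the holder's -y. It slides only while the pin is out of a hole, with about 2 N of friction; the tablet's end stops it at about 0.0265
- plunger (a joint): how far the lock plunger's knob is pulled up (m): 0 = pin home in a hole, 0.011 = stop. Its round-nosed pin is clear of the tube above 0.008; let go between holes it rests on the tube at 0.007 to 0.008 and drops in at a hole (about 1 mm of play each way). Its spring pushes down with 4 N when home, 8 N when out
- knob (a point): centre of the plunger's upright round knob, 26 mm across, 22 mm high, 67 mm above the counter when home; axes as the holder's. Below it: collar 16 mm across, top at 54 mm, on the jaw's sleeve, 26 mm wide (x), top at 42 mm. On its -y side the jaw's plate and lip, 90 mm wide (x), top at 56 mm, begin 30 mm from its axis, so fingers fit best either side of it in x
- tablet_center (a point): centre of the tablet, loose on the holder: 125 (x) x 211 (y) x 9 mm, screen 49 mm above the counter, 0.3 to 0.6 kg; axes as the holder's
- driver: black-handled screwdriver, 170 mm long, lying beside the holder; loose, not part of the job, origin at the centre of its underside
- dish: small metal dish, 64 mm across, 22 mm high, beyond the holder's fixed-jaw end; loose, not part of the job, origin at the centre of its underside
- pad_block: spare rubber pad, 24 x 60 x 14 mm, lying beside the holder near the sliding jaw; loose, not part of the job, origin at the centre of its underside
- mug: white mug, 95 mm high; loose, not part of the job, origin at the centre of its underside
- glass_lid: glass pan lid, 240 mm across, 56 mm high; loose, not part of the job, origin at the centre of its underside
- oil_bottle: green bottle, 215 mm high; loose, not part of the job, origin at the centre of its underside
- price_card: clear upright card stand with a blank card, 80 mm high; loose, not part of the job, origin at the centre of its underside
Mind the look-alikes: they are no part of the job. Of the things that look like the part that bears tablet_center, the larger one is meant.

How it is judged:
By the outcome, as a careful person would: the job done as asked, in the order asked, and still so for the second after the job is handed in, while the arm keeps its last pose, push and grip.
It also fails if it takes over 51 s, if anything falls off the work surface, if the arm or the gripper's body presses on something with over 40 N, if the wrist force passes 120 N, or if a joint passes its speed limit or range.

## Working session

There is one attempt and no reset: what is moved stays moved. The work goes in short steps, Python scripts to look and compute and a tool call to move; the robot and the scene stay as the last step left them, time stands still between calls to the robot, and variables do not carry over. Pictures are saved under pics/ and viewed, at most 10 in all, crops included, and the job is handed in when it is done.

Besides the shell and the picture viewer there is one more tool, called after "Request:" as a command line: name --argument value ..., lists and objects as JSON in quotes. move_arm: Moves the arm, as the interface text tells. Its arguments: {"type":"object","properties":{"commands":{"type":"array"}},"required":["commands"]}

```bash
mkdir -p pics; ls; python3 - <<'E'
from cell import *
import cv2,numpy as np
for n in("top","side"):
    cv2.imwrite(f"pics/{n}0.png",read_camera(n)); c=camera_info(n); print(n,np.round(c["K"],1).tolist(),np.round(c["cam_to_world"],3).tolist())
print(state())
E
```

```text
pics
top [[408.1, 0.0, 312.9], [0.0, 408.1, 199.5], [0.0, 0.0, 1.0]] [[0.024, -0.987, 0.157, 353.801], [-1.0, -0.026, -0.012, -0.538], [0.016, -0.156, -0.988, 1288.816], [0.0, 0.0, 0.0, 1.0]]
side [[517.3, 0.0, 316.9], [0.0, 517.3, 199.1], [0.0, 0.0, 1.0]] [[-0.903, -0.274, 0.33, 125.432], [-0.429, 0.611, -0.665, 889.324], [-0.02, -0.743, -0.669, 971.372], [0.0, 0.0, 0.0, 1.0]]
{'t': 0.1, 'joints': array([-1.26561497e+00,  4.91434658e-01,  1.55938992e+00,  5.93508709e-06,
        1.09167570e+00, -1.05616061e-01]), 'qvel': array([-1.32147771e-03, -2.28864359e-03, -1.72728983e-03,  1.53343422e-03,
       -2.11182960e-03, -5.07931102e-05]), 'tau': array([ 2.06347569e-03, -6.13624549e+01, -2.58606309e+01,  6.93283556e-02,
        4.70197317e-02, -7.77418927e-05]), 'eef_pos': array([ 249.53736074, -572.79471615,  214.1598417 ]), 'tcp_rot': array([-3.14069064e+00, -1.00916332e-04,  4.10794631e-01]), 'ft_force': array([ 0.87977182, -0.20357202, -0.33676914]), 'moment': array([0.02804426, 0.05100396, 0.00644931]), 'grip_force': 0.0, 'opening': 0.9992610867709599}
```

View pics/top0.png

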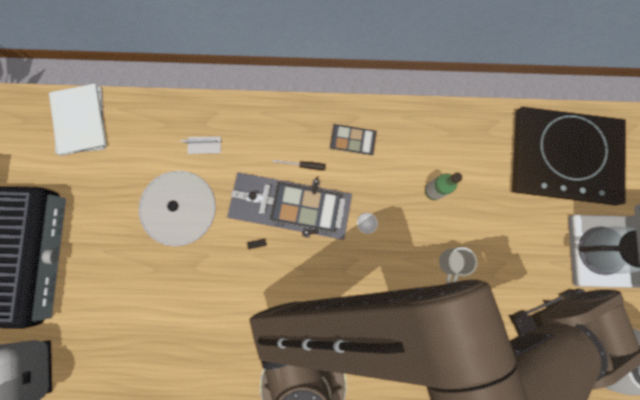

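View pics/side0.png

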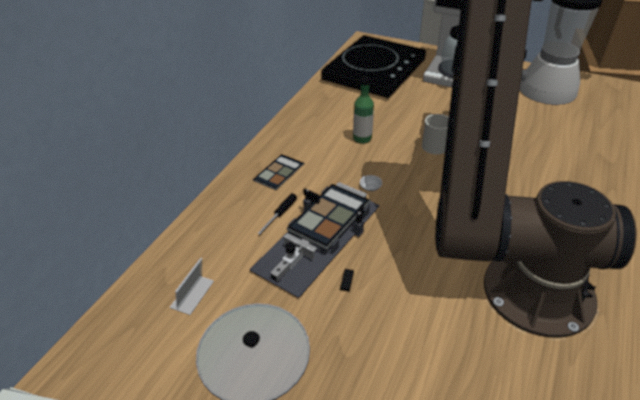

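The holder with the larger tablet is at top (290,207). The look-alike is the small loose tablet at top (353,139), side (278,171), which has no holder. The sliding jaw is at the left end (253,197) and the turnbuttons are near (316,185) and (307,232). One enlarged crop will confirm this.

```bash
python3 - <<'E'
import cv2
a=cv2.imread("pics/top0.png")[165:250,220:360]; b=cv2.imread("pics/side0.png")[175:300,245:385]
a=cv2.resize(a,None,fx=5.5,fy=5.5,interpolation=cv2.INTER_CUBIC)
cv2.imwrite("pics/top0c.png",a)
cv2.imwrite("pics/side0c.png",cv2.resize(b,None,fx=4.8,fy=4.8,interpolation=cv2.INTER_CUBIC))
E
```

```text
(no output)
```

View pics/top0c.png

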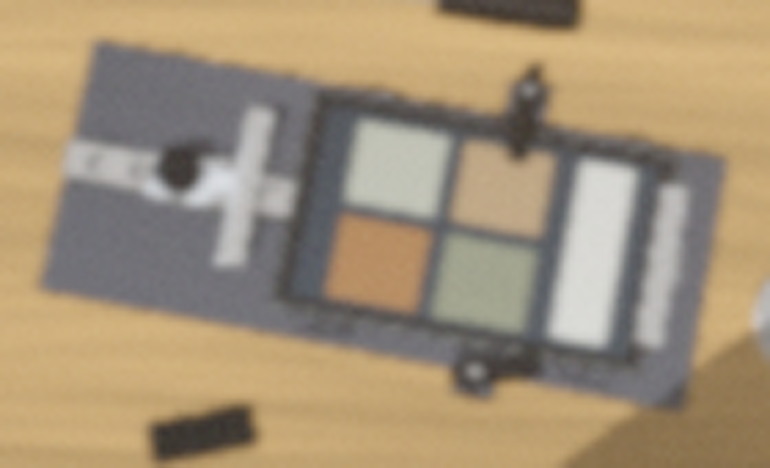

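```bash
cat > h.py <<'E'
import numpy as np, cv2
from cell import *
def ray(n,uv,z,ci=None):
    c=ci or camera_info(n); K=np.array(c["K"]);T=np.array(c["cam_to_world"])
    d=T[:3,:3]@np.linalg.inv(K)@np.array([uv[0],uv[1],1.]); o=T[:3,3]
    return o+d*(z-o[2])/d[2]
def proj(p,ci):
    T=np.linalg.inv(np.array(ci["cam_to_world"])); q=T[:3,:3]@np.array(p,float)+T[:3,3]; q=np.array(ci["K"])@q
    return q[:2]/q[2]
E
python3 - <<'E'
from h import *
f=lambda u,v,z: ray("top",(220+(u+.5)/5.5-.5,165+(v+.5)/5.5-.5),z)[:2]
P={k:f(*v) for k,v in dict(c1=(97,42,5),c2=(725,157,5),c3=(683,408,5),c4=(42,288,5),hubo=(475,375,60),hubf=(530,92,60),knob=(182,167,78),barend=(535,362,70),t1=(322,92,49),t2=(672,160,49),t3=(635,360,49),t4=(280,298,49)).items()}
for k,v in P.items(): print(k,v.round(1))
a=lambda d:np.degrees(np.arctan2(d[1],d[0]))
print("yaw(x axis) edges",a(P['c1']-P['c2'])-90,a(P['c4']-P['c3'])-90,"tab",a(P['t1']-P['t2'])-90,a(P['t4']-P['t3'])-90,"hubs",a(P['hubf']-P['hubo']),np.linalg.norm(P['hubf']-P['hubo']))
m=(P['hubf']+P['hubo'])/2; print("knob dir",a(P['knob']-m)-90,np.linalg.norm(P['knob']-m),"tabcenter",sum(P[t] for t in('t1','t2','t3','t4'))/4)
print("bar dir",a(P['barend']-P['hubo']))
E
```

```text
c1 [639.5 228.6]
c2 [ 581.2 -139. ]
c3 [ 435.1 -116.3]
c4 [494.5 252.4]
hubo [446.7   2.8]
hubf [605.4 -23.7]
knob [554.8 165.6]
barend [453.9 -29.7]
t1 [604.5  93. ]
t2 [ 570.9 -104.5]
t3 [458.1 -85.5]
t4 [487.5 111.9]
yaw(x axis) edges -9.009944910374259 -9.155152041437844 tab -9.634482908017674 -8.468906219585108 hubs -9.478174564883414 160.85068709788192
knob dir -9.26629674004819 178.41005232204262 tabcenter [530.24777139   3.74766886]
bar dir -77.60998922254497
```

The crop confirms it: the holder yaw is about -9.1°. The open turnbutton's hub is at crop (475,375), world about (448,2), with its bar at roughly -78° (latch about 0.37). The fixed turnbutton is at crop (530,92) and the knob at crop (182,167), world about (555,168). I'll move above the open turnbutton.

Request:
move_arm --commands '[[[1.5,4.4,0.3],[0,0,6],1],[[1.5,4.4,0.3],[0,0,6],1],[[1.5,4.4,0.3],[0,0,6],1],[[1.5,4.4,0.3],[0,0,6],1],[[1.5,4.4,0.3],[0,0,6],1],[[1.5,4.4,0.3],[0,0,6],1],[[1.5,4.4,0.3],[0,0,6],1],[[1.5,4.4,0.3],[0,0,6],1],[[1.5,4.4,0.3],[0,0,6],1],[[1.5,4.4,0.3],[0,0,6],1]]'

```text
t: 1.1
eef_pos: [399.7, -131.2, 244.8]
tcp_rot: [3.141, -0.0, 1.462]
ft_force: [0.3, -0.1, 0.5]
opening: 1.001
grip_force: 0.0
```

Request:
move_arm --commands '[[[1.2,3.4,0],[0,0,4.7],0.5],[[1.2,3.4,0],[0,0,4.7],0.5],[[1.2,3.4,0],[0,0,4.7],0.5],[[1.2,3.4,0],[0,0,4.7],0.5],[[0,0,0],[0,0,0],0.5],[[0,0,0],[0,0,0],0.5]]'

```text
t: 1.7
eef_pos: [447.4, 3.4, 244.4]
tcp_rot: [-3.141, -0.0, 1.787]
ft_force: [-0.7, 0.5, 0.4]
opening: 0.558
grip_force: 0.0
```

```bash
python3 - <<'E'
from h import *
s=state(); ci=camera_info("wrist"); im=read_camera("wrist"); cv2.imwrite("pics/w1.png",im); np.save("w1.npy",ci,allow_pickle=True)
print(s["t"],s["eef_pos"],np.degrees(s["tcp_rot"]),np.round(ci["cam_to_world"],3),np.round(ci["K"],1))
x=np.array([.987,-.158]);y=np.array([.158,.987]);o=np.array([528.4,4.4])
for n,(a,b,z) in dict(hub=(-79,-15,60),knob=(0,167,78),fix=(79,-15,60)).items(): print(n,proj([*(o+a*x+b*y),z],ci))
E
```

```text
1.7 [447.41641612   3.41885454 244.40795933] [-1.79965812e+02 -2.27703932e-03  1.02402310e+02] [[ 9.77000e-01  2.07000e-01  5.60000e-02  4.31814e+02]
 [ 2.15000e-01 -9.43000e-01 -2.56000e-01  7.48230e+01]
 [ 0.00000e+00  2.62000e-01 -9.65000e-01  4.15511e+02]
 [ 0.00000e+00  0.00000e+00  0.00000e+00  1.00000e+00]] [[348.8   0.  316.3]
 [  0.  348.8 204.2]
 [  0.    0.    1. ]]
hub [316.46467504 183.72572854]
knob [474.94638835  32.345374  ]
fix [452.11457152 236.09997989]
```

View pics/w1.png

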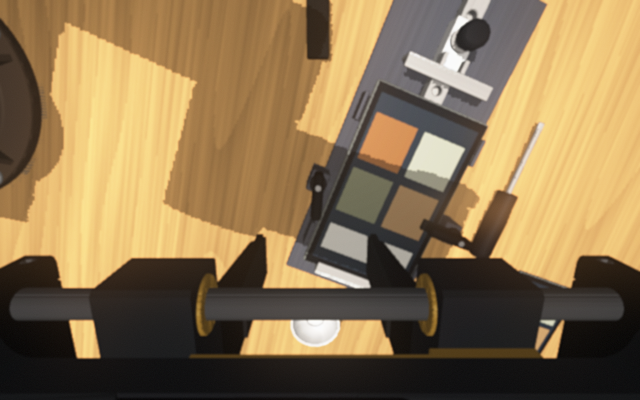

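The wrist view shows the open turnbutton at (318,187) with its bar running down the image, the fixed one at (450,235), and the knob at (473,34). An enlarged crop of the button and knob comes next.

```bash
python3 - <<'E'
import cv2
a=cv2.imread("pics/w1.png"); r=lambda i,f:cv2.resize(i,None,fx=f,fy=f,interpolation=cv2.INTER_CUBIC)
A=r(a[150:240,290:350],6); B=r(a[0:90,430:500],6); cv2.imwrite("pics/w1c.png",cv2.hconcat([A,B]))
E
```

```text
(no output)
```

View pics/w1c.png

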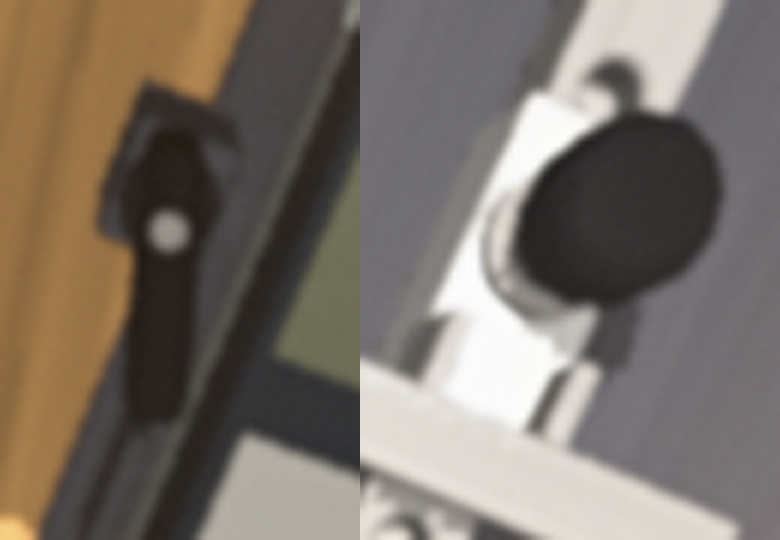

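```bash
python3 - <<'E'
from h import *
ci=np.load("w1.npy",allow_pickle=True).item()
A=lambda u,v,z:ray("",(290+(u+.5)/6-.5,150+(v+.5)/6-.5),z,ci)
p=A(168,231,80);e=A(155,415,80);b=A(172,150,80);e2=A(155,395,80)
print(p,e,np.linalg.norm(e-p),np.degrees(np.arctan2(*(e-p)[1::-1])),b,np.degrees(np.arctan2(*(e-b)[1::-1])))
k=ray("",(430+(632-360)/6,205/6),78,ci);print("knob",k)
print(((k-p)[:2]), "holder xy of knob rel pivot, expect 79,182:", (k-p)[:2]@np.array([.987,-.158]),(k-p)[:2]@np.array([.158,.987]))
E
```

```text
[449.15914974   2.13238313  80.        ] [453.85153105 -29.23596569  80.        ] 31.717372998997266 -81.49222797953428 [446.88968617  15.41688022  80.        ] -81.13833348925027
knob [555.60891336 167.90072958  78.        ]
[106.44976362 165.76834645] holder xy of knob rel pivot, expect 79,182: 78.87451795176716 180.43242060114198
```

Request:
move_arm --commands '[[[0.18,-0.13,0],[0,0,-3.8],0.35],[[0,0,-4.5],[0,0,0],0.35],[[0,0,-4.5],[0,0,0],0.35],[[0,0,-4],[0,0,0],0.35],[[0,0,-3],[0,0,0],0.35],[[0,0,-2.2],[0,0,0],0.35],[[0,0,0],[0,0,0],0.35],[[0,0,0],[0,0,0],0.35]]'

```text
t: 2.55
eef_pos: [449.4, 0.8, 63.0]
tcp_rot: [-3.141, -0.0, 1.718]
ft_force: [1.1, 0.5, 0.7]
opening: 0.353
grip_force: 0.0
```

Request:
move_arm --commands '[[[0,0,0],[0,0,0],0],[[0,0,0],[0,0,0],0],[[0,0,0],[0,0,0],0],[[0,0,0],[0,0,0],0],[[0,0,0],[0,0,0],0]]'

```text
t: 3.05
eef_pos: [449.2, 1.6, 63.3]
tcp_rot: [3.142, 0.0, 1.72]
ft_force: [-2.7, -3.3, 8.4]
opening: 0.102
grip_force: 30.0
```

The fin is gripped (9.7 mm). Turning it 72° counter-clockwise.

Request:
move_arm --commands '[[[0,0,0],[0,0,7],0],[[0,0,0],[0,0,7],0],[[0,0,0],[0,0,7],0],[[0,0,0],[0,0,7],0],[[0,0,0],[0,0,7],0],[[0,0,0],[0,0,7],0],[[0,0,0],[0,0,7],0],[[0,0,0],[0,0,7],0],[[0,0,0],[0,0,7],0],[[0,0,0],[0,0,7],0]]'

```text
t: 4.05
eef_pos: [450.2, 2.5, 63.3]
tcp_rot: [3.14, 0.002, 2.946]
ft_force: [3.6, 12.2, 4.6]
opening: 0.104
grip_force: 30.0
```

Request:
move_arm --commands '[[[0,0,0],[0,0,1.5],0],[[0,0,0],[0,0,1.5],0],[[0,0,0],[0,0,0.5],0],[[0,0,0],[0,0,0],0]]'

```text
t: 4.45
eef_pos: [450.3, 2.6, 63.4]
tcp_rot: [3.14, 0.002, 3.002]
ft_force: [2.1, 11.3, 4.3]
opening: 0.105
grip_force: 30.1
```

```bash
python3 -c "
from h import *
s=state();print(s['eef_pos'],np.degrees(s['tcp_rot']),s['ft_force'],s['moment'],s['opening'])"
```

```text
[450.28443976   2.57486037  63.35563391] [1.79921215e+02 1.34638784e-01 1.71979830e+02] [ 2.14260568 11.31874689  4.31312465] [ 2.32297181 -0.61299067 -0.43070462] 0.10452303423645153
```

The turnbutton is at its stop (yaw 172°, with a resisting moment). Releasing, lifting and turning towards the knob, with a look on the way.

Request:
move_arm --commands '[[[0,0,0],[0,0,0],0.35],[[0,0,0],[0,0,0],0.35],[[0,0,0],[0,0,0],0.35],[[0,0,4.5],[0,0,0],0.35],[[0,0,4.5],[0,0,0],0.35],[[1,1.5,4],[0,0,-8.5],0.6],[[1.5,2,3],[0,0,-8.5],0.6],[[1.5,2,2],[0,0,-8.5],0.6],[[1.5,2,0],[0,0,-8.5],0.6],[[1.5,2,0],[0,0,-8.5],0.6]]'

```text
t: 5.45
eef_pos: [519.9, 97.4, 243.4]
tcp_rot: [3.141, 0.001, 2.255]
ft_force: [-0.3, 0.3, -1.0]
opening: 0.597
grip_force: 0.0
```

Request:
move_arm --commands '[[[1.5,2,0],[0,0,-8.5],0.6],[[1,2,0],[0,0,-8.5],0.6],[[1,1.5,0],[0,0,-8.5],0.6],[[0,1,0],[0,0,-8.5],0.6],[[0,0.5,0],[0,0,-8.5],0.6],[[0,0,0],[0,0,-6],0.6],[[0,0,0],[0,0,0],0.6],[[0,0,0],[0,0,0],0.6]]'

```text
t: 6.25
eef_pos: [554.3, 166.5, 242.6]
tcp_rot: [-3.141, 0.0, 1.417]
ft_force: [-1.2, -0.4, -0.9]
opening: 0.601
grip_force: 0.0
```

```bash
python3 - <<'E'
from h import *
s=state(); ci=camera_info("wrist"); im=read_camera("wrist"); np.save("w2.npy",ci,allow_pickle=True); cv2.imwrite("pics/w2.png",im)
print(s["t"],s["eef_pos"],np.degrees(s["tcp_rot"]),proj([555.6,167.9,78],ci),proj([449.2,2.1,80],ci))
E
```

```text
6.25 [554.29339614 166.50493503 242.55004927] [-1.79985409e+02  1.27239689e-02  8.12128038e+01] [316.94185622 184.94747065] [245.09639514 343.94906787]
```

View pics/w2.png

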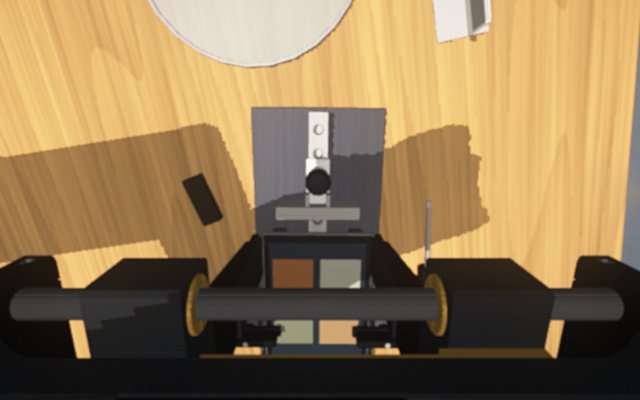

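Both turnbuttons now lie symmetrically across the tablet, at (262,332) and (375,333). The knob is at (318,182), within 1-3 px of the prediction. Descending on it.

Request:
move_arm --commands '[[[0.17,0.25,-3],[0,0,-0.3],0.6],[[0,0,-4.5],[0,0,0],0.6],[[0,0,-4.5],[0,0,0],0.6],[[0,0,-3.5],[0,0,0],0.6],[[0,0,-2.2],[0,0,0],0.6],[[0,0,-1.5],[0,0,0],0.6],[[0,0,0],[0,0,0],0.6],[[0,0,0],[0,0,0],0.6]]'

```text
t: 7.1
eef_pos: [556.3, 169.1, 51.0]
tcp_rot: [3.141, 0.0, 1.41]
ft_force: [-0.1, 0.0, 0.2]
opening: 0.599
grip_force: 0.0
```

Request:
move_arm --commands '[[[0,0,0],[0,0,0],0],[[0,0,0],[0,0,0],0],[[0,0,0],[0,0,0],0],[[0,0,0],[0,0,0],0],[[0,0,0],[0,0,0],0]]'

```text
t: 7.6
eef_pos: [556.1, 169.2, 51.0]
tcp_rot: [3.141, -0.0, 1.409]
ft_force: [-0.5, -0.2, 3.1]
opening: 0.264
grip_force: 30.0
```

```bash
python3 -c "
from h import *
s=state();print(s['eef_pos'],np.degrees(s['tcp_rot']),s['ft_force'],s['moment'],s['opening']*95)"
```

```text
[556.13359225 169.2464473   50.95047385] [ 1.79980606e+02 -5.99576116e-03  8.07473105e+01] [-0.47516616 -0.1561242   3.10843887] [0.02033498 0.08698844 0.00269125] 25.10328134653825
```

Request:
move_arm --commands '[[[0,0,0.25],[0,0,0],0],[[0,0,0.25],[0,0,0],0],[[0,0,0.25],[0,0,0],0],[[0,0,0.25],[0,0,0],0],[[0,0,0],[0,0,0],0],[[0,0,0],[0,0,0],0]]'

```text
t: 8.2
eef_pos: [556.1, 169.2, 60.6]
tcp_rot: [3.142, 0.0, 1.409]
ft_force: [2.0, 1.4, -8.0]
opening: 0.265
grip_force: 30.0
```

Request:
move_arm --commands '[[[-0.08,-0.5,0],[0,0,0],0],[[-0.08,-0.5,0],[0,0,0],0],[[-0.08,-0.5,0],[0,0,0],0],[[-0.08,-0.5,0],[0,0,0],0],[[-0.08,-0.47,0],[0,0,0],0],[[0,0,0],[0,0,0],0],[[0,0,0],[0,0,0],0]]'

```text
t: 8.9
eef_pos: [552.0, 144.0, 60.6]
tcp_rot: [-3.141, 0.001, 1.409]
ft_force: [1.7, -1.9, -7.1]
opening: 0.268
grip_force: 30.0
```

Request:
move_arm --commands '[[[0.01,0.04,-0.2],[0,0,0],0],[[0,0,-0.2],[0,0,0],0],[[0,0,-0.2],[0,0,0],0],[[0,0,0],[0,0,0],0],[[0,0,0],[0,0,0],0]]'

```text
t: 9.4
eef_pos: [552.2, 144.9, 54.6]
tcp_rot: [-3.141, 0.0, 1.409]
ft_force: [0.4, -1.6, -6.3]
opening: 0.269
grip_force: 30.0
```

Request:
move_arm --commands '[[[0,0,-0.2],[0,0,0],0],[[0,0,-0.15],[0,0,0],0],[[0,0,-0.1],[0,0,0],0],[[0,0,0],[0,0,0],0],[[0,0,0],[0,0,0],0],[[0,0,0],[0,0,0],0]]'

```text
t: 10.0
eef_pos: [552.3, 145.1, 50.9]
tcp_rot: [3.141, -0.0, 1.409]
ft_force: [-3.9, -1.5, 5.7]
opening: 0.268
grip_force: 30.0
```

```bash
python3 - <<'E'
from h import *
s=state(); ci=camera_info("side"); im=read_camera("side"); 
cv2.imwrite("pics/s3.png",cv2.resize(im[150:290,225:395],None,fx=4.2,fy=4.2,interpolation=cv2.INTER_CUBIC))
print(s["t"],s["eef_pos"],np.degrees(s["tcp_rot"]),s["ft_force"],s["moment"],s["opening"]*95)
E
```

```text
10.0 [552.25618411 145.05895845  50.93804145] [ 1.79964389e+02 -1.65504502e-02  8.07400858e+01] [-3.86340006 -1.45085111  5.72691429] [-0.24026394  0.5713737  -0.02078597] 25.442411599157616
```

View pics/s3.png

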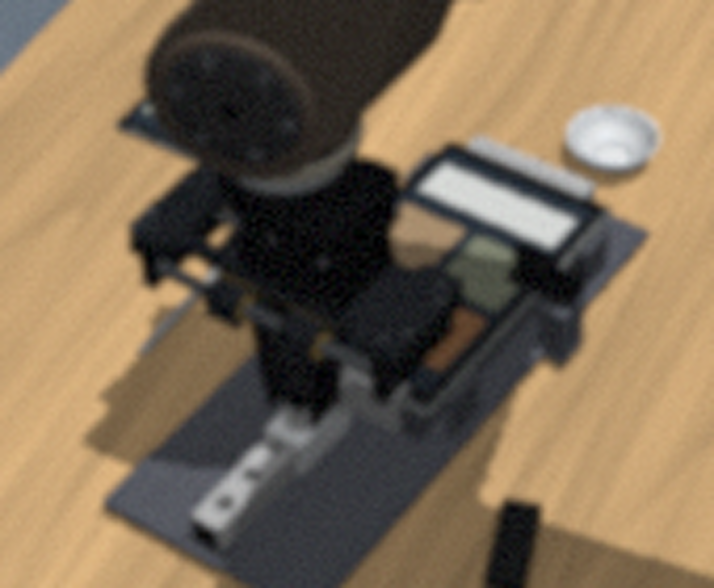

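The pin is home: the TCP is back at z 50.9, its height at the first hole, and the force has switched to upward contact. Travel was 24.5 mm, within the play. The picture shows the jaw at the tablet's end, the tablet in place and the bar across its edge.

```bash
python3 -c "
from cell import env
print(env.job_done())"
```

```text
the job is handed in; nothing more can be done
None
```

The turnbutton is turned to its stop across the tablet's edge, and the jaw is one hole in with the pin home. The gripper is still holding the knob for you to tighten the clamp screw; the job was handed in at about 10 s of the 51 s.

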